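# Refill the tilt-out bin from the spout carton

## Robot

A 7-joint arm with a two-finger parallel gripper is mounted at the origin on the work surface. World frame = base frame: x ahead of the robot, y to its left, z up, the work surface at z = 0. Lengths are in m, angles in degrees, forces in N, time in s.
With the tool pointing down it reaches from about 0.425 to 0.875 m from the base axis. Payload 4.7 kg.
Tool frame: the origin (TCP) lies between the finger pads; the fingertips stand 19 mm ahead of it and the grasp point (between the pads) is the TCP; x points along the fingers, z is the direction in which the jaws open and shut, and the axes are right-handed (so a half turn about x gives the same grasp; the last joint's range is limited). The gripper opens to 87 mm and grips with 3 to 60 N. Pads are 19 mm wide; open, the fingers measure 117 mm over their backs; the gripper's body (75 mm by 190 mm) begins 51 mm behind the grasp point.
Start: joints at [-70.239, 18.392, -4.016, 83.108, 1.295, 78.541, -3.26], TCP at [0.211, 0.615, 0.242] pointing down, gripper open.
Joint ranges: [-163.93, 163.93], [-17.29, 119.83], [-79.2, 71.16], [3.27, 140.29], [-89.18, 269.18], [5.43, 117.66], [-154.24, 154.24]. Speed limits (degrees/s): [147.25, 147.25, 180, 180, 180, 180, 180].

## Interface

Orientations are given as [roll, pitch, yaw] about the fixed x, y, z axes, in that order (R = Rz(yaw) Ry(pitch) Rx(roll)).
In Python, from cell import monitor, read_camera, camera_model, env, regions_of gives the robot as it stands. The module is installed in compiled form; this text tells all that it offers.
- The arm moves only by the tool step_arm, never from a script. Its argument "deltas" is a list of rows, each a list of 5 numbers: the gripper's target within -1 to 1 (fully open at 1, half-way at 0, shut at -1), then the shift along the tool's x, y, z in m, then the turn about the tool's x in degrees. A call has 1 to 12 rows; each row is the pose to reach, as a shift and turn from the pose commanded when the call began, along the tool's axes at that moment; what a row does not reach only later rows make up. A row lasts 1/8 s, in which the tool goes at most 62.5 mm and 10.7 degrees, less where a joint would pass 70% of its speed; a pose out of reach is approached as far as the arm can. A call with a gripper value outside its range is refused whole. The fingers move at their own pace and stop on an object; "newtons" is the grip in N (left out, the last holds). Time passes only in rows, so rows that repeat a pose let the fingers close. It gives the time, the measured TCP pose, the force and the opening at its end, in the units of the state.
- monitor.get_obs(): the state, without advancing time (a new reading comes with each control period).
- read_camera(name): name is "scene" or "top"; returns (picture, depth): 384x512x3 uint8, red, green, blue; 384x512 float32, m along the optical axis (not along the pixel's ray), 0 where there is no reading.
- camera_model(name): a dict with "fx", "fy", "cx", "cy" (pixels), "k1" (the pictures are not rectified: a ray, as slopes to the right and down, at radius r is drawn at 1 + k1 r^2 times it, then the intrinsics apply), "xyz" and "attitude" of the camera in the world. Camera axes: x right, y down, z forward; pixel columns grow to the right and rows downward; lengths in m; the calibration is good to about 2 mm. A picture is of the moment at which its call begins. camera_model takes no time and is no camera call.
- env.sign_off(): hands the job in, once; it reports no verdict.
Trained networks look in the newest picture that a camera, given by its name, has taken for a name from the list of things; names that differ only in an ending like _2 or _b are one class to them, and where a whole thing is asked for, a point or a joint stands for the part that bears it (a point fixed in the world has none). Each returns a list of dicts, best first, with "p" (0 to 1); they miss things now and then, are a little off and sometimes report something else, mostly with a low value. They report only what shows in the picture. A call takes as long as a camera call.
- regions_of(camera, thing): "pixels" (384x512 bool, what is visible of it) and "pixel" ([column, row] in pixels, amid what is visible of it).
The state is a dict: "time_s": time; "qpos": joint angles; "joint_velocities": joint speeds; "effort": joint torques, N m; "tool_pos": TCP position; "tool_rot": TCP orientation; "force": force on the tool from outside, world axes, zero at the start; "wrist_torque": the same for the moment, N m; "grip_width": finger opening in m.
Only numpy, scipy, OpenCV 4.12 (cv2) and the standard library are available. Lean on these libraries where they do the work, as an engineer would, in place of code of your own. Each camera call takes 0.05 s, during which the arm holds its last target. There are 200 camera calls.

## Task

Refill the caddy's bin with dishwasher balls: first tilt the half-open green bin all the way out, then swing the carton's orange spout well out, and then tip the carton forward in its cradle and keep it tipped until all six balls have run into the bin. Let the carton come back upright with its spout left out, then push the bin fully shut with the balls inside; leave the cactus pot, timer and screwdriver where they are.

Things in the scene. Friction and masses are not known exactly. Their poses are not given: they have to be found in the camera images.
- caddy: Green caddy, 260 mm wide (y), 115 deep, fixed. Origin on the shelf (z = 0) under the bin's hinge line, mid-width; +x: the way the bin tilts out and the carton pours. Back wall at x = -115 mm, 138 high; side walls 130 high; no roof. Two arms, 8 mm thick, at y = -112 and -8 mm, z 222 to 248 mm, run from the back to x = 7 mm and hold the carton; nothing stands above the half y > 0.
- bin (a joint): Light green tilt-out bin filling the caddy. Hinge along y at x = 0, z = 12 mm of the caddy; 0 = shut (front panel upright), 0.8 rad = stop, top leaning out to +x. Stiff (3 N at the rim), stays where left; starts at 0.35 to 0.5. Front panel 246 mm wide, 5 thick (x = 0 to 5 when shut), rim 125 mm above the shelf when shut; inside 81 mm deep, 236 wide; back wall 71 high.
- bin_rim (a point): Point on the top rim of the bin's front panel (middle of its thickness), 70 mm to the caddy's +y side of the middle, 113 mm from the hinge line; moves with the bin.
- bin_in (a point): Point of the bin's inner floor at its middle, 40 mm behind the hinge line; axes turn with the bin (as the caddy's axes when it is shut).
- carton (a joint): White banded carton, 70 mm deep (x), 90 wide, 140 high, flat closed top, in a tipping cradle between the arms. Pivot along y through its middle, at x = 0, y = -60, z = 235 mm of the caddy. 0 = upright (stop), 2.0 rad = stop, tipped forward over the bin beyond level; it empties past about 1.75. A damped spring rights it as soon as it is let go, so it must be held tipped while emptying.
- carton_back (a point): Point on the flat outer back face of the carton, where it can be pushed over: middle of the width, 55 mm above the pivot (15 mm below the top); moves with the carton. The spring takes about 4 N here when upright, 8 N when fully tipped.
- spout (a joint): Orange flap spout, 82 mm wide, 4 thick, folded on the carton's front face over the pouring hole; hinged along y at its lower edge, 38 mm in front of and 18 above the pivot. 0 = folded, 1.15 rad = stop, top swung out to the caddy's +x. Light friction (1 N at the tab): stays where left. Its pull tab, 50 mm wide, stands 25 mm above the carton's top, free from behind.
- spout_tab (a point): Middle of the upper edge of the spout's pull tab, 77 mm from the spout's hinge; 330 mm above the shelf while the spout is folded in and the carton upright.
- ball0_center (a point): Centre of one of six dishwasher-detergent balls, blue or white, 26 mm across, 15 g; they start inside the carton.
- ball1_center (a point): Centre of one of six dishwasher-detergent balls, blue or white, 26 mm across, 15 g; they start inside the carton.
- ball2_center (a point): Centre of one of six dishwasher-detergent balls, blue or white, 26 mm across, 15 g; they start inside the carton.
- ball3_center (a point): Centre of one of six dishwasher-detergent balls, blue or white, 26 mm across, 15 g; they start inside the carton.
- ball4_center (a point): Centre of one of six dishwasher-detergent balls, blue or white, 26 mm across, 15 g; they start inside the carton.
- ball5_center (a point): Centre of one of six dishwasher-detergent balls, blue or white, 26 mm across, 15 g; they start inside the carton.
- cactus: Bystander: terracotta pot 80 mm across with a cactus, 115 mm high in all; origin under its middle.
- timer: Bystander: round steel egg timer, 70 mm across, 62 mm high; origin under its middle.
- screwdriver: Bystander: yellow screwdriver, 190 mm long, lying along its own x; origin on the underside.

How it is judged:
By the outcome, as a careful person would: the job done as asked, in the order asked, and still so for the second after the job is handed in, with the robot touching nothing.
It also fails if it takes over 61 s, if anything falls off the work surface, if the arm or the gripper's body presses on something with over 40 N, if the wrist force passes 120 N, or if a joint passes its speed limit or range.

## Working session

There is one attempt and no reset: what is moved stays moved. The work goes in short steps, Python scripts to look and compute and a tool call to move; the robot and the scene stay as the last step left them, time stands still between calls to the robot, and variables do not carry over. Pictures are saved under pics/ and viewed, about 8 in all and at most 12, crops included, and the job is handed in when it is done.

Besides the shell and the picture viewer there is one more tool, called after ">>>" as name(argument=value, ...) on one line, values as JSON. step_arm: Moves the arm, as the interface text tells. Its arguments: {"type":"object","properties":{"deltas":{"type":"array"},"newtons":{"type":"number"}},"required":["deltas"]}

```bash
mkdir -p pics; cat > h.py <<'E'
import numpy as np, cv2
from scipy.spatial.transform import Rotation as R
from cell import monitor, read_camera, camera_model, env, regions_of
def world(cam, px, d):
    m=camera_model(cam); px=np.atleast_2d(px).astype(float)
    u=(px[:,0]-m['cx'])/m['fx']; v=(px[:,1]-m['cy'])/m['fy']
    x,y=u.copy(),v.copy()
    for _ in range(20):
        s=1+m['k1']*(x*x+y*y); x,y=u/s,v/s
    P=np.c_[x,y,np.ones(len(x))]*np.atleast_1d(d)[:,None]
    return R.from_euler('xyz',m['attitude'],degrees=True).apply(P)+m['xyz']
def project(cam,P):
    m=camera_model(cam)
    c=R.from_euler('xyz',m['attitude'],degrees=True).inv().apply(np.atleast_2d(P)-m['xyz'])
    x,y=c[:,0]/c[:,2],c[:,1]/c[:,2]; s=1+m['k1']*(x*x+y*y)
    return np.c_[x*s*m['fx']+m['cx'],y*s*m['fy']+m['cy']]
def cloud(cam,mask,dep):
    r,c=np.nonzero(mask&(dep>0)); return world(cam,np.c_[c,r],dep[r,c])
def save(n,p): cv2.imwrite(f'pics/{n}.png',cv2.cvtColor(p,cv2.COLOR_RGB2BGR))
E
python3 - <<'E'
from h import *
o=monitor.get_obs();print(o['tool_pos'],o['tool_rot'],o['force'],o['time_s'])
ims=[]
for c in('scene','top'):
    print(c,camera_model(c))
    p,d=read_camera(c);ims.append(p);np.save(c+'.npy',d)
    for t in('caddy','bin','carton','spout','cactus','timer','screwdriver'):
        for g in regions_of(c,t)[:2]:
            q=cloud(c,g['pixels'],d)
            print(c,t,round(g['p'],2),np.round(g['pixel']),len(q), np.round(np.percentile(q,[2,50,98],axis=0),3).tolist() if len(q) else '')
            np.save(f'm_{c}_{t}.npy',g['pixels']) if g is regions_of else None
save('a_scene',ims[0]);save('a_top',ims[1])
E
```

```text
[0.21101311 0.61423891 0.24045276] [-177.28051531   89.88985864 -106.23480566] [-0.55638368  0.44887283  0.47677013] 0.0
scene {'fx': 447.86949886379745, 'fy': 447.86949886379745, 'cx': 254.86789427444918, 'cy': 195.04427548898252, 'k1': -0.07454107015279833, 'xyz': array([ 1.0389496 , -0.63731583,  0.9903038 ]), 'attitude': array([-134.29162503,    0.89303431,   30.70386083])}
scene caddy 0.73 [201. 212.] 7464 [[0.404, -0.11, 0.008], [0.519, -0.047, 0.115], [0.594, 0.155, 0.31]]
scene bin 0.61 [227. 228.] 2632 [[0.455, -0.111, 0.022], [0.526, 0.029, 0.051], [0.605, 0.138, 0.119]]
scene carton 0.87 [201. 195.] 2502 [[0.489, -0.1, 0.171], [0.55, -0.068, 0.275], [0.573, -0.012, 0.327]]
scene carton 0.34 [227. 228.] 2657 [[0.455, -0.111, 0.018], [0.526, 0.029, 0.05], [0.605, 0.138, 0.119]]
scene spout 0.97 [212. 192.] 668 [[0.551, -0.098, 0.254], [0.564, -0.062, 0.291], [0.575, -0.021, 0.331]]
scene cactus 0.82 [257. 299.] 1024 [[0.682, -0.168, 0.002], [0.73, -0.144, 0.069], [0.756, -0.09, 0.112]]
scene timer 0.89 [284. 200.] 435 [[0.578, 0.213, 0.005], [0.61, 0.23, 0.04], [0.635, 0.263
[... 708 characters left out ...]
5.] 134 [[0.554, -0.095, 0.287], [0.563, -0.062, 0.312], [0.573, -0.03, 0.332]]
top spout 0.24 [326. 255.] 223 [[0.411, -0.211, 0.001], [0.455, -0.192, 0.024], [0.497, -0.174, 0.03]]
top cactus 0.94 [308. 168.] 485 [[0.685, -0.168, 0.021], [0.715, -0.129, 0.07], [0.757, -0.1, 0.11]]
top cactus 0.16 [291. 223.] 1337 [[0.481, -0.093, 0.195], [0.522, -0.049, 0.304], [0.569, -0.001, 0.326]]
top timer 0.83 [191. 209.] 361 [[0.571, 0.215, 0.02], [0.597, 0.242, 0.045], [0.632, 0.275, 0.066]]
top timer 0.39 [253. 229.] 2422 [[0.447, -0.087, 0.014], [0.524, 0.047, 0.06], [0.603, 0.131, 0.116]]
top screwdriver 0.77 [327. 255.] 295 [[0.408, -0.23, -0.002], [0.459, -0.195, 0.022], [0.574, -0.173, 0.03]]
```

View pics/a_scene.png

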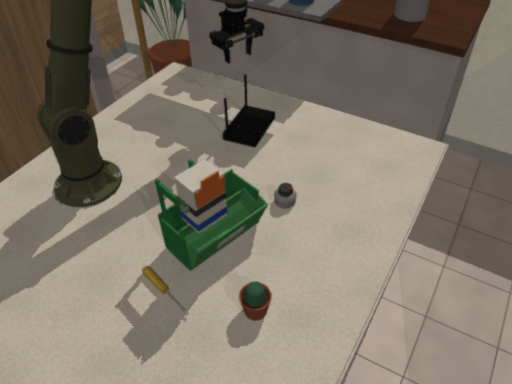

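View pics/a_top.png

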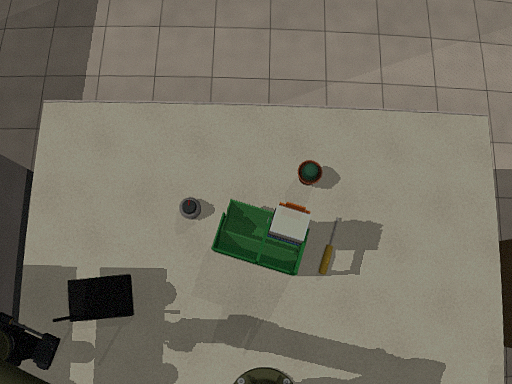

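```bash
python3 - <<'E'
from h import *
# carton top face + caddy yaw from carton top rectangle
for c in('scene','top'):
    p,d=read_camera(c)
    g=regions_of(c,'carton')[0]; q=cloud(c,g['pixels'],d)
    t=q[(q[:,2]>.295)&(q[:,2]<.315)]
    print(c,len(t),t[:,2].mean(),cv2.minAreaRect(t[:,:2].astype(np.float32)*1000))
    g=regions_of(c,'spout')[0]; q=cloud(c,g['pixels'],d)
    q=q[abs(q[:,0]-np.median(q[:,0]))<.02]
    print('spout line',np.polyfit(q[:,1],q[:,0],1),q.mean(0))
    q=cloud(c,regions_of(c,'bin')[0]['pixels'],d)
    t=q[(q[:,2]>.108)&(q[:,0]>.56)];print('rim',len(t),t.mean(0),np.polyfit(t[:,1],t[:,0],1),np.percentile(t,[2,98],axis=0).tolist())
    q=cloud(c,np.ones(d.shape,bool),d)
    t=q[(abs(q[:,2]-.134)<.008)&(q[:,0]>.38)&(q[:,0]<.6)&(abs(q[:,1])<.2)]
    print('walls',len(t),cv2.minAreaRect(t[:,:2].astype(np.float32)*1000))
E
```

```text
scene 885 0.30473646431685536 ((528.4420776367188, -49.48384475708008), (93.48771667480469, 82.1495590209961), 73.57392120361328)
spout line [0.268599   0.57999535] [ 0.56370197 -0.06066058  0.29045004]
rim 210 [0.5881628  0.03064917 0.11694794] [0.20802375 0.58178704] [[0.5618139176239446, -0.07579257156025701, 0.10845903751832658], [0.6144009242877911, 0.1203463630007094, 0.15892833620613958]]
walls 298 ((493.0306701660156, 24.494483947753906), (259.86004638671875, 133.43026733398438), 74.47308349609375)
top 1048 0.3044515691839004 ((528.1990356445312, -50.54389190673828), (90.15119171142578, 78.39529418945312), 74.32071685791016)
spout line [0.2775586  0.57993756] [ 0.56327146 -0.06004536  0.31057637]
rim 130 [0.59646357 0.06236603 0.11476038] [0.18325593 0.58503462] [[0.5783123877357281, -0.010056560575714968, 0.10860720061181213], [0.6142162231931972, 0.12151398006704883, 0.12538631335486689]]
walls 240 ((495.7044982910156, 20.910430908203125), (260.5549621582031, 137.32720947265625), 74.13650512695312)
```

The scene view shows the caddy around (205,215), carton and orange spout at (203,190), cactus (256,298), timer (285,197) and screwdriver (160,285). The top view agrees. Carton, spout and walls all give a caddy yaw of about −15.5° and an origin near (0.541, 0.009).

```bash
cat >> h.py <<'E'
O=np.array([.5407,.0094,0]); C=R.from_euler('z',-15.6,degrees=True)
def toC(P): return C.inv().apply(np.atleast_2d(P)-O)
def toW(P): return C.apply(np.atleast_2d(P))+O
def plan(pts,turn=False):
    o=monitor.get_obs(); T=R.from_euler('xyz',o['tool_rot'],degrees=True)
    print('t',round(o['time_s'],2),'now caddy mm',np.round(toC(o['tool_pos'])[0]*1000,1),'F caddy',np.round(C.inv().apply(o['force']),1))
    jc=C.inv().apply(T.as_matrix()[:,2]); print('jaw in caddy',np.round(jc,3))
    a=np.degrees(np.arctan2(jc[1],jc[0])) ; print('jaw yaw vs caddy x',a)
    for p in pts: print(p,'->',np.round(T.inv().apply(toW(np.array(p)/1000)[0]-o['tool_pos']),3))
E
python3 - <<'E'
from h import *
o=monitor.get_obs();T=R.from_euler('xyz',o['tool_rot'],degrees=True);print(np.round(T.as_matrix(),3))
plan([(0,70,220),(0,70,94),(0,-60,94)])
E
```

```text
[[ 0.    -0.946  0.325]
 [ 0.     0.325  0.946]
 [-1.    -0.     0.   ]]
t 1.2 now caddy mm [-480.2  494.4  241.6] F caddy [-0.4  0.3  1.3]
jaw in caddy [0.058 0.998 0.   ]
jaw yaw vs caddy x 86.6504720228711
(0, 70, 220) -> [ 0.022 -0.504 -0.396]
(0, 70, 94) -> [ 0.148 -0.504 -0.396]
(0, -60, 94) -> [ 0.148 -0.512 -0.525]
```

```bash
python3 - <<'E'
from h import *
for c in('scene','top'):
    d=np.load(c+'.npy');q=cloud(c,np.ones(d.shape,bool),d)
    t=q[(q[:,2]>.015)&(q[:,2]<.5)&(q[:,0]>.1)&(q[:,0]<.7)&(q[:,1]>.2)&(q[:,1]<.75)]
    for lo,hi in((.015,.06),(.06,.12),(.12,.18),(.18,.5)):
        s=t[(t[:,2]>=lo)&(t[:,2]<hi)]
        if len(s):print(c,lo,len(s),np.round(np.percentile(s,[1,50,99],axis=0),3).tolist())
E
```

```text
scene 0.015 1618 [[0.242, 0.215, 0.016], [0.332, 0.479, 0.033], [0.634, 0.618, 0.059]]
scene 0.06 173 [[0.242, 0.227, 0.06], [0.584, 0.265, 0.065], [0.621, 0.6, 0.118]]
scene 0.12 74 [[0.242, 0.422, 0.123], [0.268, 0.431, 0.148], [0.276, 0.603, 0.173]]
scene 0.18 1663 [[0.153, 0.519, 0.229], [0.221, 0.584, 0.336], [0.27, 0.699, 0.443]]
top 0.015 2874 [[0.24, 0.219, 0.022], [0.317, 0.507, 0.032], [0.624, 0.617, 0.058]]
top 0.06 142 [[0.243, 0.229, 0.06], [0.592, 0.256, 0.064], [0.621, 0.595, 0.118]]
top 0.12 61 [[0.244, 0.422, 0.121], [0.253, 0.59, 0.162], [0.276, 0.602, 0.173]]
top 0.18 2108 [[0.152, 0.516, 0.264], [0.211, 0.575, 0.339], [0.267, 0.67, 0.466]]
```

>>> step_arm(deltas=[[-1,-0.06,0,0,0],[-1,-0.1,0,0,0],[-1,-0.1,-0.05,-0.04,10],[-1,-0.1,-0.1,-0.08,20],[-1,-0.1,-0.15,-0.12,30],[-1,-0.1,-0.2,-0.16,40],[-1,-0.1,-0.25,-0.2,50],[-1,-0.1,-0.3,-0.24,60],[-1,-0.1,-0.35,-0.275,70],[-1,-0.1,-0.4,-0.315,80],[-1,-0.1,-0.45,-0.355,86.6],[-1,-0.1,-0.504,-0.396,86.6]])

```text
time_s: 2.7
tool_pos: [0.5511, 0.0882, 0.3421]
tool_rot: [53.5, 89.9, 37.9]
force: [1.6, -0.3, -0.4]
grip_width: 0.0002
```

```bash
python3 -c "
from h import *
plan([(0,70,250),(0,70,94),(30,70,94),(52,70,94)])"
```

```text
t 2.7 now caddy mm [-11.2  78.7 342.1] F caddy [ 1.6  0.1 -0.4]
jaw in caddy [1.    0.    0.001]
jaw yaw vs caddy x 0.01626091703781743
(0, 70, 250) -> [ 0.092 -0.009  0.011]
(0, 70, 94) -> [ 0.248 -0.009  0.011]
(30, 70, 94) -> [ 0.248 -0.009  0.041]
(52, 70, 94) -> [ 0.248 -0.009  0.063]
```

>>> step_arm(deltas=[[-1,0.06,0,0,0],[-1,0.12,0,0,0],[-1,0.17,0,0,0],[-1,0.21,0,0,0],[-1,0.248,0,0,0],[-1,0.248,0,0,0],[-1,0.248,0,0.015,0],[-1,0.248,0,0.025,0],[-1,0.248,0,0.035,0],[-1,0.248,0,0.045,0],[-1,0.248,0,0.05,0],[-1,0.248,0,0.05,0]])

```text
time_s: 4.2
tool_pos: [0.5983, 0.0766, 0.0935]
tool_rot: [-171.9, 89.9, 172.5]
force: [-4.0, 1.1, 1.0]
grip_width: 0.0004
```

```bash
python3 -c "
from h import *
plan([(0,70,94)])
p,d=read_camera('top');q=cloud('top',regions_of('top','bin')[0]['pixels'],d)
c=toC(q);t=c[(c[:,1]>-0.0)&(c[:,0]>.02)&(c[:,2]>.03)];print(len(t),np.round(np.percentile(t,[2,50,98],axis=0),3).tolist())
t=t[t[:,0]>np.percentile(t[:,0],90)];print(t.mean(0))
"
```

```text
t 4.2 now caddy mm [37.4 80.2 93.5] F caddy [-4.2  0.   1. ]
jaw in caddy [ 1.     0.001 -0.001]
jaw yaw vs caddy x 0.04364500419642216
(0, 70, 94) -> [-0.    -0.01  -0.037]
165 [[0.022, 0.001, 0.04], [0.048, 0.014, 0.079], [0.068, 0.03, 0.105]]
[0.06656452 0.01735695 0.10155885]
```

>>> step_arm(deltas=[[-1,0,0,0.007,0],[-1,0,0,0.014,0],[-1,0,0,0.018,0],[-1,0,0,0.018,0]])

```text
time_s: 4.8
tool_pos: [0.6168, 0.0714, 0.0939]
tool_rot: [9.1, 89.9, -6.4]
force: [-1.6, 1.1, -0.7]
grip_width: 0.0002
```

>>> step_arm(deltas=[[-1,0,0,0.005,0],[-1,0,0,0.008,0],[-1,0,0,0.008,0]])

```text
time_s: 5.18
tool_pos: [0.6191, 0.0709, 0.0935]
tool_rot: [-175.8, 89.4, 168.7]
force: [-15.8, 2.1, 10.8]
grip_width: 0.0006
```

```bash
python3 -c "
from h import *
plan([(0,70,94)])
p,d=read_camera('scene');save('b',cv2.resize(p[130:290,110:330],None,fx=3.5,fy=3.5))
q=toC(cloud('scene',np.ones(d.shape,bool),d));t=q[(q[:,1]>-.12)&(q[:,1]<.05)&(q[:,0]>.04)&(q[:,0]<.12)&(q[:,2]>.075)&(q[:,2]<.13)];print(len(t),np.round(np.percentile(t,[5,50,95],axis=0),3).tolist())
"
```

```text
t 5.17 now caddy mm [58.9 80.3 93.5] F caddy [-15.8  -2.2  10.8]
jaw in caddy [ 1.     0.002 -0.011]
jaw yaw vs caddy x 0.09520143124793289
(0, 70, 94) -> [ 0.    -0.01  -0.059]
282 [[0.053, -0.119, 0.077], [0.075, -0.056, 0.088], [0.083, 0.04, 0.096]]
```

View pics/b.png

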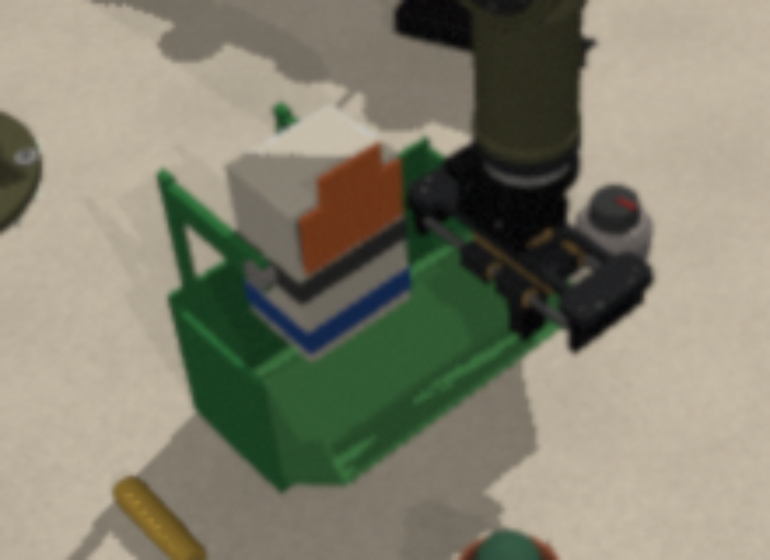

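Bin is at its stop: the rim is at x≈83, z≈90 mm, as it should be at 0.8 rad, and the force rose sharply. Next is the spout.

>>> step_arm(deltas=[[-1,0,0,-0.02,0],[-1,-0.06,0,-0.02,0],[-1,-0.12,0,-0.03,0],[-1,-0.18,0,-0.04,0],[-1,-0.23,0,-0.05,0],[-1,-0.275,0,-0.06,0],[-1,-0.275,-0.03,-0.06,0],[-1,-0.275,-0.08,-0.06,0],[-1,-0.275,-0.12,-0.06,0],[-1,-0.275,-0.14,-0.06,0],[-1,-0.275,-0.14,-0.06,0]])

```text
time_s: 6.6
tool_pos: [0.5286, -0.0505, 0.3692]
tool_rot: [26.3, 89.9, 10.6]
force: [-0.1, 0.6, 0.1]
grip_width: 0.0005
```

```bash
python3 -c "
from h import *
plan([(5,-60,334)])
for c in ('scene','top'):
    p,d=read_camera(c)
    g=regions_of(c,'spout')
    if g:
        q=toC(cloud(c,g[0]['pixels'],d));print(c,g[0]['p'],np.round(np.percentile(q,[2,50,98],axis=0),3).tolist())
"
```

```text
t 6.6 now caddy mm [  4.5 -61.  369.2] F caddy [-0.3  0.6  0.1]
jaw in caddy [ 1.    -0.002  0.002]
jaw yaw vs caddy x -0.11227818846780294
(5, -60, 334) -> [0.035 0.001 0.   ]
scene 0.95 [[0.013, -0.101, 0.245], [0.041, -0.062, 0.29], [0.045, -0.02, 0.33]]
```

>>> step_arm(deltas=[[-1,0.02,0,0,0],[-1,0.035,0,0,0],[-1,0.035,0,0.015,0],[-1,0.035,0,0.03,0],[-1,0.035,0,0.042,0],[-1,0.035,0,0.052,0],[-1,0.045,0,0.06,0],[-1,0.058,0,0.066,0],[-1,0.07,0,0.072,0],[-1,0.072,0,0.076,0],[-1,0.072,0,0.076,0]])

```text
time_s: 8.18
tool_pos: [0.6012, -0.0696, 0.2962]
tool_rot: [-166.8, 89.9, 177.6]
force: [0.3, 1.0, -0.1]
grip_width: 0.0006
```

```bash
python3 -c "
from h import *
plan([(5,-60,334)])
for c in ('scene',):
    p,d=read_camera(c);save('c',cv2.resize(p[100:290,110:330],None,fx=3,fy=3))
    g=regions_of(c,'spout')
    if g:
        q=toC(cloud(c,g[0]['pixels'],d));print(c,g[0]['p'],np.round(np.percentile(q,[2,50,98],axis=0),3).tolist())
"
```

```text
t 8.18 now caddy mm [ 79.6 -59.8 296.2] F caddy [ 0.   1.1 -0.1]
jaw in caddy [ 1.     0.001 -0.001]
jaw yaw vs caddy x 0.04397861155319361
(5, -60, 334) -> [-0.038 -0.    -0.075]
scene 0.58 [[0.039, -0.101, 0.256], [0.075, -0.077, 0.272], [0.109, -0.049, 0.287]]
```

View pics/c.png

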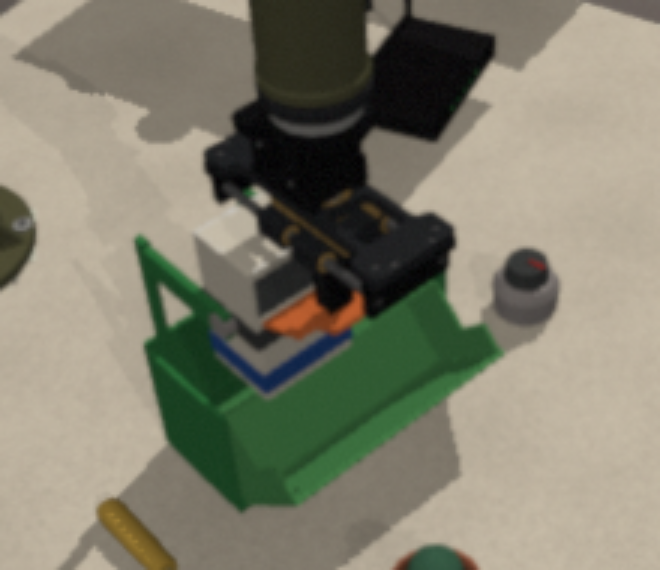

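Spout is out, with the tab edge at x≈109, z≈287, i.e. at the 1.15 rad stop. Next I go up, over and behind the carton.

>>> step_arm(deltas=[[-1,-0.04,0,0,0],[-1,-0.078,0,0,0],[-1,-0.078,0,-0.03,0],[-1,-0.078,0,-0.08,0],[-1,-0.078,0,-0.13,0],[-1,-0.078,0,-0.155,0],[-1,-0.078,0,-0.155,0],[-1,-0.04,0,-0.155,0],[-1,-0.013,0,-0.155,0],[-1,-0.013,0,-0.155,0]])

```text
time_s: 9.52
tool_pos: [0.4518, -0.0286, 0.308]
tool_rot: [-145.2, 89.8, -160.8]
force: [0.1, 0.2, 0.1]
grip_width: 0.0001
```

```bash
python3 -c "
from h import *
plan([(-50,-60,309),(-32,-60,317),(-13,-60,319),(6,-60,315),(24,-60,306),(37,-60,293)])"
```

```text
t 9.53 now caddy mm [-75.4 -60.5 308. ] F caddy [0.  0.2 0.1]
jaw in caddy [ 1.    -0.    -0.003]
jaw yaw vs caddy x -0.009953857167819734
(-50, -60, 309) -> [-0.001  0.001  0.025]
(-32, -60, 317) -> [-0.009  0.     0.043]
(-13, -60, 319) -> [-0.011  0.     0.062]
(6, -60, 315) -> [-0.007  0.001  0.081]
(24, -60, 306) -> [0.002 0.001 0.099]
(37, -60, 293) -> [0.015 0.001 0.112]
```

>>> step_arm(deltas=[[-1,-0.001,0,0.015,0],[-1,-0.001,0,0.025,0],[-1,-0.005,0,0.034,0],[-1,-0.009,0,0.043,0],[-1,-0.01,0,0.052,0],[-1,-0.011,0,0.062,0],[-1,-0.009,0,0.072,0],[-1,-0.007,0,0.081,0],[-1,-0.003,0,0.09,0],[-1,0.002,0,0.099,0],[-1,0.008,0,0.106,0],[-1,0.015,0,0.112,0]])

```text
time_s: 11.02
tool_pos: [0.5654, -0.0599, 0.3005]
tool_rot: [9.3, 89.1, -6.3]
force: [4.4, -1.7, 15.8]
grip_width: 0.0002
```

```bash
python3 -c "
from h import *
plan([(40,-60,289),(59,-60,283),(70,-60,276),(78,-60,269),(79,-60,266)])"
```

```text
t 11.03 now caddy mm [ 42.4 -60.1 300.5] F caddy [ 4.7 -0.5 15.8]
jaw in caddy [1.    0.    0.015]
jaw yaw vs caddy x 0.01481557967560174
(40, -60, 289) -> [ 0.012  0.    -0.003]
(59, -60, 283) -> [0.018 0.    0.016]
(70, -60, 276) -> [0.025 0.    0.027]
(78, -60, 269) -> [0.032 0.    0.035]
(79, -60, 266) -> [0.035 0.    0.036]
```

>>> step_arm(deltas=[[-1,0.006,0,-0.001,0],[-1,0.012,0,0.0,0],[-1,0.014,0,0.003,0],[-1,0.016,0,0.008,0],[-1,0.018,0,0.013,0],[-1,0.022,0,0.018,0],[-1,0.025,0,0.024,0],[-1,0.029,0,0.03,0],[-1,0.033,0,0.035,0],[-1,0.033,0,0.037,0],[-1,0.033,0,0.037,0]])

```text
time_s: 12.4
tool_pos: [0.5975, -0.0682, 0.2639]
tool_rot: [11.4, 89.8, -4.1]
force: [-0.6, 0.9, 6.7]
grip_width: 0.0001
```

```bash
python3 -c "
from h import *
plan([])
p,d=read_camera('scene');save('d',cv2.resize(p[100:290,110:330],None,fx=3,fy=3))
for i in range(6):
  g=regions_of('scene',f'ball{i}_center')[:6] if i==0 else []
  for a in g: print(round(a['p'],2),a['pixel'],np.round(toC(cloud('scene',a['pixels'],d)).mean(0),3))
"
```

```text
t 12.4 now caddy mm [ 75.6 -59.5 263.9] F caddy [-0.8  0.7  6.7]
jaw in caddy [1.    0.001 0.004]
jaw yaw vs caddy x 0.08027340793214577
0.27 [230.1, 233.1] [0.01  0.007 0.056]
```

View pics/d.png

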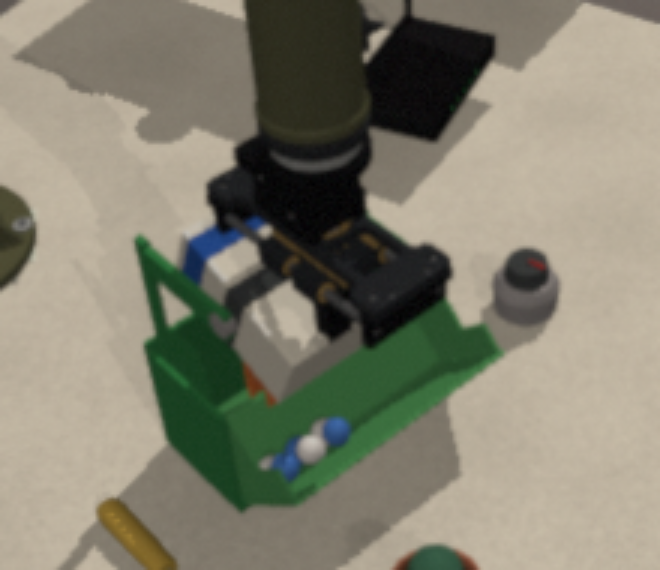

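Carton is tipped to about 1.98 rad. Around five balls show in the bin, at (290,450) in the crop. I'm holding it there.

>>> step_arm(deltas=[[-1,0,0,0,0],[-1,0,0,0,0],[-1,0,0,0,0],[-1,0,0,0,0],[-1,0,0,0,0],[-1,0,0,0,0],[-1,0,0,0,0],[-1,0,0,0,0],[-1,0,0,0,0],[-1,0,0,0,0],[-1,0,0,0,0],[-1,0,0,0,0]])

```text
time_s: 14.0
tool_pos: [0.5975, -0.0682, 0.264]
tool_rot: [13.7, 89.7, -1.8]
force: [-0.9, 0.3, 7.3]
grip_width: 0.0003
```

```bash
python3 -c "
from h import *
plan([])
p,d=read_camera('scene');P,D=read_camera('top')
a=cv2.resize(p[210:275,180:250],None,fx=5.5,fy=5.5,interpolation=2);b=cv2.resize(P[170:250,215:315],None,fx=4,fy=4,interpolation=2)
im=np.zeros((360,800,3),np.uint8);im[:a.shape[0],:a.shape[1]]=a[:360];im[:b.shape[0],400:400+b.shape[1]]=b
save('e',im)
"
```

```text
t 14.0 now caddy mm [ 75.6 -59.4 264. ] F caddy [-1.   0.1  7.3]
jaw in caddy [1.    0.001 0.004]
jaw yaw vs caddy x 0.08372778094740622
```

View pics/e.png

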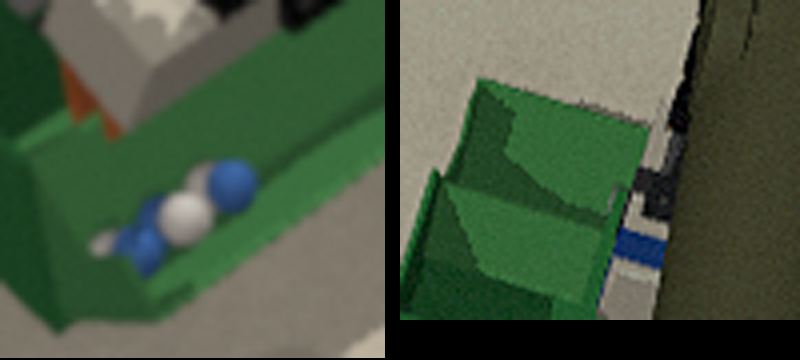

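All six balls are in the bin: white (100,243), (185,215), (200,180) and blue (150,210), (140,250), (232,185). I'm bringing the carton back along the same arc.

>>> step_arm(deltas=[[-1,-0.007,0,-0.007,0],[-1,-0.013,0,-0.015,0],[-1,-0.022,0,-0.029,0],[-1,-0.031,0,-0.037,0],[-1,-0.046,0,-0.05,0],[-1,-0.052,0,-0.06,0],[-1,-0.056,0,-0.07,0],[-1,-0.059,0,-0.087,0],[-1,-0.057,0,-0.106,0],[-1,-0.052,0,-0.124,0],[-1,-0.05,0,-0.142,0],[-1,-0.05,0,-0.15,0]])

```text
time_s: 15.6
tool_pos: [0.4503, -0.0275, 0.311]
tool_rot: [163.3, 90.0, 147.8]
force: [1.2, 0.1, 0.3]
grip_width: 0.0002
```

>>> step_arm(deltas=[[-1,-0.03,0,0,0],[-1,-0.065,0,0,0],[-1,-0.065,0.04,0.02,0],[-1,-0.065,0.08,0.06,0],[-1,-0.065,0.12,0.1,0],[-1,-0.065,0.14,0.15,0],[-1,-0.065,0.14,0.2,0],[-1,-0.065,0.14,0.21,0]])

```text
time_s: 16.6
tool_pos: [0.6931, 0.0497, 0.3729]
tool_rot: [-117.8, 89.7, -133.5]
force: [-0.2, -0.0, 0.6]
grip_width: 0.0002
```

```bash
python3 -c "
from h import *
plan([(130,80,94)])
p,d=read_camera('scene');save('f',cv2.resize(p[110:310,110:320],None,fx=3,fy=3))
for t in('carton','spout'):
    g=regions_of('scene',t)
    if g:
        q=toC(cloud('scene',g[0]['pixels'],d));print(t,g[0]['p'],np.round(np.percentile(q,[2,50,98],axis=0),3).tolist())
"
```

```text
t 16.6 now caddy mm [135.9  79.8 372.9] F caddy [-0.2 -0.1  0.6]
jaw in caddy [ 1.    -0.001 -0.003]
jaw yaw vs caddy x -0.044106430615114295
(130, 80, 94) -> [ 0.279  0.002 -0.005]
carton 0.61 [[-0.033, -0.106, 0.169], [0.023, -0.07, 0.269], [0.102, -0.016, 0.307]]
spout 0.63 [[0.041, -0.1, 0.257], [0.072, -0.064, 0.271], [0.107, -0.025, 0.286]]
```

View pics/f.png

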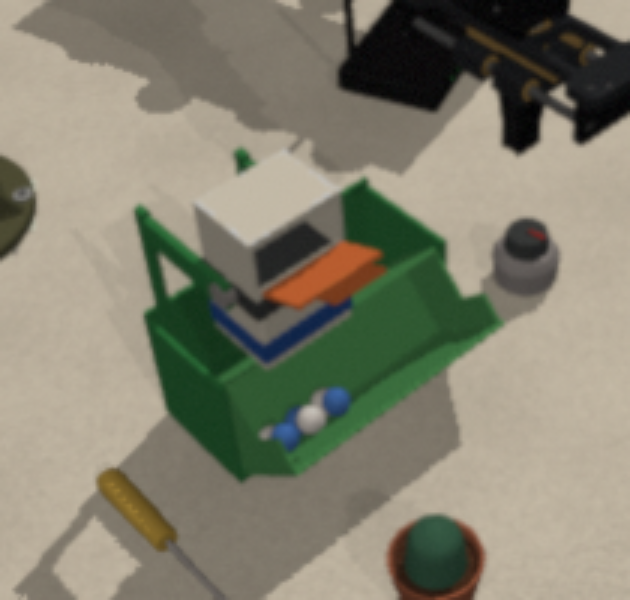

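Carton is upright, spout out, and the balls and bystanders are where they should be. Now I push the bin shut from the front.

>>> step_arm(deltas=[[-1,0.06,0,0,0],[-1,0.12,0,0,0],[-1,0.18,0,0,0],[-1,0.24,0,0,0],[-1,0.275,0,0,0],[-1,0.275,0,0,0],[-1,0.275,0,-0.015,0],[-1,0.275,0,-0.025,0],[-1,0.275,0,-0.033,0],[-1,0.275,0,-0.041,0],[-1,0.275,0,-0.049,0],[-1,0.275,0,-0.057,0]])

```text
time_s: 18.25
tool_pos: [0.6459, 0.0637, 0.1085]
tool_rot: [12.2, 88.6, -3.5]
force: [12.4, -3.5, 9.6]
grip_width: 0.0004
```

>>> step_arm(deltas=[[-1,0,0,-0.008,0],[-1,0,0,-0.016,0],[-1,0,0,-0.024,0],[-1,0,0,-0.031,0],[-1,0,0,-0.038,0],[-1,0,0,-0.045,0],[-1,0,0,-0.05,0],[-1,0,0,-0.055,0],[-1,0,0,-0.058,0],[-1,0,0,-0.058,0]])

```text
time_s: 19.5
tool_pos: [0.582, 0.0811, 0.1015]
tool_rot: [4.8, 89.7, -10.8]
force: [8.3, -1.8, -2.2]
grip_width: 0.0006
```

```bash
python3 -c "
from h import *
plan([(20,80,98)])"
```

```text
t 19.5 now caddy mm [ 20.5  80.1 101.5] F caddy [ 8.4  0.5 -2.2]
jaw in caddy [1.    0.    0.005]
jaw yaw vs caddy x 0.027535529413077874
(20, 80, 98) -> [ 0.004 -0.    -0.001]
```

>>> step_arm(deltas=[[-1,0,0,-0.003,0],[-1,0,0,-0.006,0],[-1,0,0,-0.006,0]])

```text
time_s: 19.88
tool_pos: [0.5816, 0.0809, 0.1029]
tool_rot: [6.4, 89.0, -9.2]
force: [20.8, -3.5, -7.7]
grip_width: 0.0001
```

>>> step_arm(deltas=[[-1,0,0,0.03,0],[-1,0,0,0.08,0],[-1,-0.06,0.02,0.1,0],[-1,-0.12,0.05,0.12,0],[-1,-0.18,0.1,0.12,0],[-1,-0.24,0.15,0.12,0],[-1,-0.26,0.2,0.12,0],[-1,-0.26,0.2,0.12,0]])

```text
time_s: 20.88
tool_pos: [0.7427, 0.2482, 0.3621]
tool_rot: [144.3, 89.9, 129.0]
force: [0.6, -0.4, 0.4]
grip_width: 0.0005
```

```bash
python3 -c "
from h import *
plan([])
p,d=read_camera('scene')
for t in('carton','spout','cactus','timer','screwdriver'):
    g=regions_of('scene',t)
    if g:
        q=cloud('scene',g[0]['pixels'],d);print(t,g[0]['p'],np.round(np.median(q,0),3),np.round(np.percentile(toC(q),[2,50,98],axis=0),3).tolist())
q=toC(cloud('scene',np.ones(d.shape,bool),d))
for z in (.04,.07,.1,.12):
    t=q[(abs(q[:,1]-.03)<.08)&(abs(q[:,2]-z)<.006)&(q[:,0]>-.02)&(q[:,0]<.06)];print(z,len(t),np.round(np.percentile(t[:,0],[5,50,95]),4))
P,D=read_camera('top')
a=cv2.resize(p[130:290,110:300],None,fx=2.1,fy=2.1);b=cv2.resize(P[180:290,205:320],None,fx=3.4,fy=3.4)
im=np.zeros((400,800,3),np.uint8);im[:a.shape[0],:a.shape[1]]=a;im[:b.shape[0],405:405+b.shape[1]]=b
save('g',im)
"
```

```text
t 20.88 now caddy mm [130.3 284.3 362.1] F caddy [ 0.7 -0.2  0.4]
jaw in caddy [ 1.     0.005 -0.002]
jaw yaw vs caddy x 0.30973400626788
carton 0.86 [ 0.544 -0.067  0.269] [[-0.033, -0.106, 0.17], [0.023, -0.07, 0.269], [0.102, -0.018, 0.307]]
spout 0.67 [ 0.592 -0.07   0.27 ] [[0.034, -0.101, 0.251], [0.071, -0.062, 0.27], [0.108, -0.021, 0.286]]
cactus 0.69 [ 0.729 -0.145  0.069] [[0.174, -0.123, 0.001], [0.222, -0.099, 0.069], [0.248, -0.048, 0.112]]
timer 0.95 [0.61  0.23  0.041] [[-0.024, 0.212, 0.006], [0.008, 0.231, 0.041], [0.028, 0.265, 0.065]]
screwdriver 0.67 [ 0.455 -0.194  0.024] [[-0.074, -0.229, 0.011], [-0.028, -0.219, 0.024], [0.013, -0.205, 0.03]]
0.04 112 [0.0017 0.0042 0.0066]
0.07 128 [0.0025 0.0053 0.0079]
0.1 138 [0.0023 0.0047 0.0068]
0.12 165 [0.0008 0.0041 0.0062]
```

View pics/g.png

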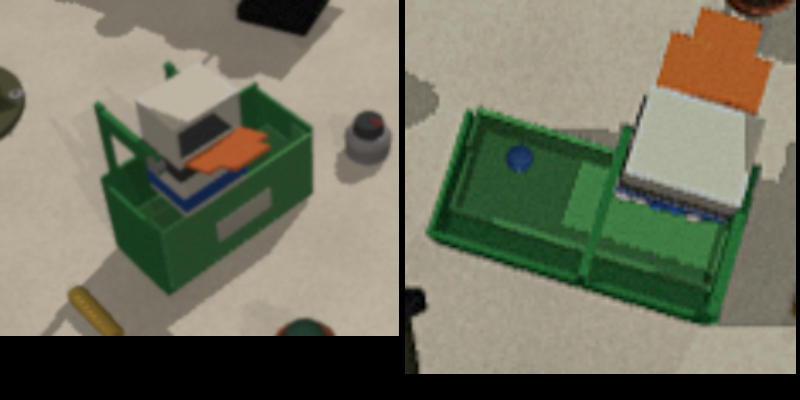

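The front panel is vertical at x≈5 mm at every height, so the bin is shut. The top view shows one blue ball at (519,158) in the bin; the rest are hidden under the carton. The bystanders haven't moved, so I'm handing in.

```bash
python3 -c "
from cell import env
print(env.sign_off())"
```

```text
the job is handed in; nothing more can be done
None
```

The bin is refilled and shut, and I handed the job in after about 21 s of robot time. In order:

1. **Bin out:** I tilted it to its stop, with the rim at x≈83, z≈90 mm.
2. **Spout out:** I swung it fully out, with the tab edge at x≈108, z≈286 mm.
3. **Carton tipped:** I took it to about 1.98 rad and held it there. All six balls were counted in the bin.
4. **Carton back:** I followed it back upright with its spout still out.
5. **Bin shut:** I pushed it against its stop.

**Last checks:**
- The bin's front panel is upright, with x about 4–5 mm at all heights.
- The carton is upright and its spout is still out.
- The cactus and timer read within 1 mm of where they started.
- The screwdriver's median reading moved about 1 cm. It was only partly detected this time, and the robot never went near it.
- The gripper is well clear of everything.
- The highest forces I read were about 22 N pushing the bin shut and 19 N tilting it out, both with the fingers.

**Not confirmed:** after the bin was shut only one ball was in plain view, because the carton hides the rest. The count of six was made before closing; four or five of them were still in view in the bin just before I pushed it shut.

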